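# Zero the displacement readout through its recessed key

## Robot

A 6-joint arm with a two-finger parallel gripper is mounted at the origin on the work surface. World frame = base frame: x ahead of the robot, y to its left, z up, the work surface at z = 0. Lengths are in mm, angles in degrees, forces in N, time in s.
With the tool pointing down it reaches from about 350 to 850 mm from the base axis. Payload 8.1 kg.
Tool frame: the origin (TCP) lies midway between the tips of the shut fingers; the grasp point (between the pads) lies 19 mm behind it; x points along the fingers, y is the direction in which the jaws open and shut, and the axes are right-handed (so a half turn about x gives the same grasp; the last joint's range is limited). The gripper opens to 85 mm and grips with 20 to 120 N. Pads are 22 mm wide; open, the fingers measure 114 mm over their backs; the gripper's body (76 mm by 85 mm) begins 54 mm behind the grasp point. The pads swing forward as they close: fully open they stand 13 mm farther back than shut.
Start: joints at [-72.789, 7.471, 85.268, -0, 87.261, -4.893], TCP at [225.8, -555.895, 231.292] pointing down, gripper open.
Joint ranges: [-169.43, 169.43], [-51.17, 129.36], [1.28, 143.12], [-76.62, 256.62], [0, 156.53], [-152.29, 152.29]. Speed limits (degrees/s): [136.94, 136.94, 159.86, 180, 180, 180].

## Interface

Orientations are given as [roll, pitch, yaw] about the fixed x, y, z axes, in that order (R = Rz(yaw) Ry(pitch) Rx(roll)).
In Python, from bench import r gives the robot as it stands.
- The arm moves only by the tool move_arm, never from a script. Its argument "deltas" is a list of rows, each a list of 2 entries, a list of its own where there are three numbers: the shift along the tool's x, y, z in mm, then the turn about the tool's x in degrees. A call has 1 to 12 rows; each row is the pose to reach, as a shift and turn from the pose measured when the call began, along the tool's axes at that moment; what a row does not reach only later rows make up. A row lasts 1/8 s, in which the tool goes at most 62.5 mm and 10.7 degrees, less where a joint would pass 70% of its speed; a pose out of reach is approached as far as the arm can. A call with a gripper value outside its range is refused whole. "jaw" is the opening, from -1 (shut) to 1 (fully open), set as the call begins (left out, the last holds). The fingers move at their own pace and stop on an object; "squeeze" is the grip in N (left out, the last holds). Time passes only in rows, so rows that repeat a pose let the fingers close. It gives the time, the measured TCP pose, the force and the opening at its end, in the units of the state.
- r.sense(): the state, without advancing time (a new reading comes with each control period).
- r.snapshot(name): name is "side" or "top"; returns (picture, depth): 480x640x3 uint8, red, green, blue; 480x640 float32, mm along the optical axis (not along the pixel's ray), 0 where there is no reading.
- r.get_calibration(name): a dict with "fovy" (degrees; the focal length in pixels is half the picture's height over the tangent of half this angle, whatever the lens; pixels are square), "cx", "cy" (the principal point, pixels), "position" and "attitude" of the camera in the world. Camera axes: x right, y down, z forward; pixel columns grow to the right and rows downward; lengths in mm; the calibration is good to about 2 mm. A picture is of the moment at which its call begins. get_calibration takes no time and is no camera call.
- r.hand_in(): hands the job in, once; it reports no verdict.
The state is a dict: "time": time; "joint_pos": joint angles; "qd": joint speeds; "joint_efforts": joint torques, N m; "tool_pos": TCP position; "tcp_rot": TCP orientation; "ft_force": force on the tool from outside, world axes, zero at the start; "wrist_torque": the same for the moment, N m; "finger_gap": finger opening in mm.
Only numpy, scipy, OpenCV 4.12 (cv2) and the standard library are available. Lean on these libraries where they do the work, as an engineer would, in place of code of your own. Each camera call takes 0.05 s, during which the arm holds its last target. There are 200 camera calls.

## Task

Zero the readout unit before the next load step: with a fingertip push the steel cover along its guides off the round well, reach down into that well and press the sunken key all the way down for a moment, then push the cover back so that it fully covers the round well again. Only push the cover, never lift it off the unit; do not press the key in the square well and leave the other things where they are.

Things in the scene. Friction and masses are not known exactly. Their poses are not given: they have to be found in the camera images.
- console: white and grey readout unit fixed to the table, 170 mm (its x) by 250 mm (its y), 70 mm high; origin at the centre of its underside, z up. On its flat top: a round well at the +y end, a square one at the -y end, 116 mm apart; guide rails along y, 88 mm apart inside, 6 mm wide, 8 mm high, joined at both ends by equally high stop bars, inner faces 102 mm either side of the middle.
- round_mouth (a point): centre of the round well's mouth, level with the unit's top; axes as the unit's. Well 50 mm in diameter, upright walls, 34 mm deep to its floor.
- square_mouth (a point): centre of the square well's mouth, level with the unit's top; axes as the unit's. Well 50 by 50 mm, 34 mm deep, with another key in it.
- zero_key_top (a point): centre of the top face of the grey round key (28 mm in diameter) in the round well; 22 mm below the mouth when up, 27 mm when fully down
- zero_key (a joint): travel of the round well's key: 0 up, 0.005 m fully down; sprung, starts to move at about 1 N, fully down at 4 N, comes back up by itself
- erase_key (a joint): travel of the square key (28 mm wide) in the square well, top also 22 mm below the mouth: 0 up, 0.005 m fully down, same spring
- cover: loose steel slide cover flat between the rails, 84 x 84 x 6 mm, with an upright grip bar in its middle: 40 mm across the rails, 12 mm thick along them, rising 16 mm above the plate. 0.25-0.5 kg. Origin: centre of its underside; axes as the unit's. Starts over the round well, slides freely along the unit's y; at each stop it covers that end's well (2 mm past its centre), leaving the other open.
- brass_ring: plain brass ring, 72 mm outside, 20 mm high, loose on the table by the round-well end of the unit; bystander; origin at the centre of its underside
- cell: open plain brass cup, 90 mm across, 45 mm high, loose on the table by the square-well end; bystander; origin at the centre of its underside
- stone: grey porous disc, 62 mm across, 12 mm thick, loose on the table between unit and robot; bystander; origin at the centre of its underside
- disc_weight: small brass weight, 38 mm across, 16 mm high, standing loose on the unit's top, beside the guides on the +x side; bystander; origin at the centre of its underside
- knife: straight trimming knife, 172 mm long, black handle 12 mm high, lying loose on the table between unit and robot; bystander; origin near its middle
- steel_ring: thin steel ring, 68 mm outside, 30 mm high, loose on the table beyond the unit; bystander; origin at the centre of its underside
- dial_gauge: dial gauge, 56 mm across, 19 mm high with a thin stem, lying loose on the table beyond the unit; bystander; origin at the centre of its underside
Mind the look-alikes: they are no part of the job. What is shaped like the cover but red is not meant.

How it is judged (in metres and radians):
On the way, in this order (a step that is already met when the one before it is completed fails the run):
1. the cover is pushed off the round well (at least 45 mm along) (y of cover in the frame of round_mouth below -0.045 m), for 0.05 s.
2. the key in the round well is pressed down (over 4 of its 5 mm) (value of joint zero_key above 0.004 m), for 0.05 s.
3. the cover is back over the round well (y of cover in the frame of round_mouth above -0.014 m), for 0.1 s.
At the end, for the whole second after the job is handed in: the cover lies flat on the unit (within 4 mm of height and 0.06 rad), at rest, its middle within 14 mm of the round well's middle along the guides, so that the well is fully covered; the round key is back up (y of cover in the frame of round_mouth between -0.014 and 0.014 m and z of cover in the frame of round_mouth between -0.004 and 0.004 m and angle between cover's own z axis and vertical below 0.06 rad and linear speed of cover below 0.01 m/s and value of joint zero_key below 0.001 m); the robot touches nothing.
It fails at once if the cover is lifted more than 10 mm off the unit or tipped up (z of cover in the frame of round_mouth above 0.01 m or angle between cover's own z axis and vertical above 0.25 rad).
It fails at once if the key in the square well is pressed (2.5 mm or more) (value of joint erase_key above 0.0025 m).
It fails at once if a bystander is moved or lifted by more than 15 mm (distance of any of brass_ring, cell, stone, disc_weight, knife, steel_ring, dial_gauge from where it was at the start of the episode above 0.015 m).
It also fails if it takes over 48 s, if anything falls off the work surface, if the arm or the gripper's body presses on something with over 40 N, if the wrist force passes 120 N, or if a joint passes its speed limit or range.

## Working session

There is one attempt and no reset: what is moved stays moved. The work goes in short steps, Python scripts to look and compute and a tool call to move; the robot and the scene stay as the last step left them, time stands still between calls to the robot, and variables do not carry over. Pictures are saved under pics/ and viewed, about 8 in all and at most 12, crops included, and the job is handed in when it is done.

Besides the shell and the picture viewer there is one more tool, called after "Request:" as name([rows], argument=value, ...), one row to a line, values as JSON. move_arm: Moves the arm, as the interface text tells. Its arguments: {"type":"object","properties":{"deltas":{"type":"array","items":{"type":"array"}},"jaw":{"type":"number"},"squeeze":{"type":"number"}},"required":["deltas"]}

```bash
mkdir -p pics
cat > h.py <<'E'
import numpy as np, cv2
from bench import r
def snap(n,f):
    im,d=r.snapshot(n); cv2.imwrite('pics/'+f,im[:,:,::-1]); np.save('pics/'+f+'.npy',d); return im,d
E
python3 - <<'E'
from h import *
for n in('top','side'):
    snap(n,n+'1.png'); print(r.get_calibration(n))
print(r.sense())
E
```

```text
{'fovy': 55.803615255040825, 'cx': 318.7393670238421, 'cy': 235.54310707450793, 'position': array([473.95487681,  47.14673041, 778.82335977]), 'attitude': array([-170.41549971,   -1.56647685,  -90.21034385])}
{'fovy': 54.680644265563764, 'cx': 324.1949801815003, 'cy': 225.65649699732262, 'position': array([326.44578065, 527.865616  , 700.56807638]), 'attitude': array([-137.9065372 ,   -0.97086682, -148.47870594])}
{'time': 0.1, 'joint_pos': array([-7.27881622e+01,  7.51036482e+00,  8.53222191e+01, -7.43551369e-04,
        8.72633013e+01, -4.89296445e+00]), 'qd': array([ 0.02085236, -0.00855446, -0.26458453, -0.03984815,  0.03631128,
        0.04685915]), 'joint_efforts': array([ 1.56192738e-03, -5.70953679e+01, -5.01941550e+01, -1.06516322e-04,
        8.19655659e-03, -5.39613939e-05]), 'tool_pos': array([ 225.65064858, -555.41437396,  230.36155194]), 'tcp_rot': array([-94.44920998,  89.90411195, 107.65562843]), 'ft_force': array([ 0.1487133 , -0.29002459,  0.11477414]), 'wrist_torque': array([ 0.01178173, -0.07642722,  0.00602018]), 'finger_gap': 85.3269300158548}
```

View pics/top1.png

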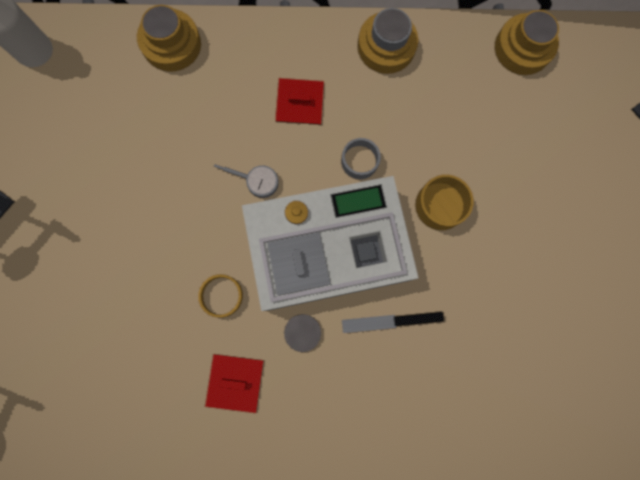

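View pics/side1.png

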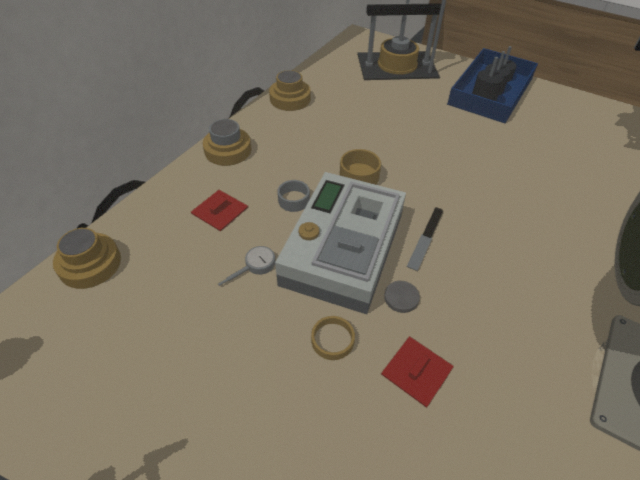

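The top view shows the unit with corners near (243,206), (397,180), (416,278) and (262,307). The steel cover is at about (298,263) with its grip bar at (300,263), the square well is at (369,250), and the brass weight is at (296,212). The red covers at (300,101) and (235,383) are decoys. The side view agrees.

```bash
cat >> h.py <<'E'
from scipy.spatial.transform import Rotation as Ro
def cam(n):
    c=r.get_calibration(n); return c,Ro.from_euler('xyz',c['attitude'],degrees=True).as_matrix(),240/np.tan(np.radians(c['fovy']/2))
def cloud(n,d):
    c,R,f=cam(n); v,u=np.mgrid[:480,:640]
    return np.stack([(u-c['cx'])/f*d,(v-c['cy'])/f*d,d],-1)@R.T+c['position']
def ray(n,u,v,z):
    c,R,f=cam(n); w=R@np.array([(u-c['cx'])/f,(v-c['cy'])/f,1]); p=c['position']; return p+w*(z-p[2])/w[2]
E
python3 - <<'E'
from h import *
for n in('top','side'):
    d=np.load(f'pics/{n}1.png.npy'); P=cloud(n,d)
    ok=d>0
    T=[]
    print(n,'table z',np.median(P[...,2][ok]))
    m=(ok&(P[...,2]>55)&(P[...,2]<80)&(abs(P[...,0]-500)<200)&(abs(P[...,1]-60)<200)).astype(np.uint8)
    k,l,s,_=cv2.connectedComponentsWithStats(m); i=1+np.argmax(s[1:,4]); q=P[l==i]
    print('top z',np.percentile(q[:,2],[5,25,50,75,95]))
    q=q[q[:,2]>64]
    rc=cv2.minAreaRect(q[:,:2].astype(np.float32)); print(rc); c=np.array(rc[0])
    b=P[ok&(P[...,2]>86)&(np.hypot(P[...,0]-c[0],P[...,1]-c[1])<140)]
    print('bar',len(b),b[:,2].max(),b.mean(0)); 
    if len(b)>5: print(cv2.minAreaRect(b[:,:2].astype(np.float32)))
    w=P[ok&(P[...,2]<58)&(P[...,2]>25)&(np.hypot(P[...,0]-c[0],P[...,1]-c[1])<80)]; print('well',len(w),np.median(w,0), np.percentile(w[:,2],[5,50,95]))
for n,u,v,z in[('top',243,206,70),('top',397,180,70),('top',416,278,70),('top',262,307,70),('top',300,263,92),('side',350,245,92)]: print(n,ray(n,u,v,z).round(1))
E
```

```text
top table z -0.012123030676661983
top z [67.94486893 69.37736102 70.50349877 74.70781775 78.04029993]
((585.1680908203125, 11.438201904296875), (170.3292694091797, 250.6174774169922), 11.58923625946045)
bar 223 96.52733623025824 [554.675598    60.35599993  91.23746856]
((581.771484375, 62.47445297241211), (104.98897552490234, 15.797565460205078), 4.70128870010376)
well 697 [575.22134328 -47.08335282  39.0501396 ] [34.32919643 39.0501396  49.89707748]
side table z -0.3228556371208242
top z [64.17206439 69.09134888 70.30079709 74.74662244 77.80599874]
((584.581298828125, 13.52703857421875), (170.63973999023438, 254.56654357910156), 11.592794418334961)
bar 177 94.46951749168363 [554.76638817  63.71914406  90.38818259]
((581.4097900390625, 65.9382095336914), (105.53836822509766, 15.865960121154785), 5.643871307373047)
well 157 [577.10204858 -53.63892059  47.1333002 ] [34.91128187 47.1333002  52.72740159]
top [641.3 148.1  70. ]
top [ 685.4 -100.5   70. ]
top [ 526.1 -125.3   70. ]
top [481.9 115.2  70. ]
top [547.6  56.6  92. ]
side [544.7  68.1  92. ]
```

```bash
cat >> h.py <<'E'
A=np.radians(11.59); O=np.array([584.9,12.2]); M=np.array([[np.cos(A),-np.sin(A)],[np.sin(A),np.cos(A)]])
def loc(p): return (p[...,:2]-O)@M
def glob(q): return O+M@np.array(q)
E
python3 - <<'E'
from h import *
for n in('top','side'):
    d=np.load(f'pics/{n}1.png.npy'); P=cloud(n,d); L=loc(P); z=P[...,2]; ok=(d>0)&(abs(L[...,0])<83)&(abs(L[...,1])<123)
    for nm,m in[('bar',ok&(z>86)&(L[...,0]<15)),('weight',ok&(z>82)&(L[...,0]>15)),('plate',ok&(z>73.5)&(z<77)),('rails',ok&(z>77)&(z<82)),('well',ok&(z<66)&(L[...,0]>-60)&(L[...,0]<20)),('key',ok&(z<55)&(z>43)&(abs(L[...,1]+58)<18))]:
        q=L[m]; print(n,nm,len(q),np.percentile(q,[1,50,99],axis=0).round(1).tolist(),np.median(z[m]))
E
```

```text
top bar 208 [[-44.9, 48.2], [-25.6, 54.0], [-5.6, 59.9]] 91.58935272256349
top weight 81 [[40.7, 27.8], [54.7, 41.8], [65.1, 53.8]] 84.58777624737036
top plate 2737 [[-74.3, -106.0], [-25.5, 49.8], [25.4, 105.6]] 75.63949365441908
top rails 1836 [[-74.8, -107.8], [-4.4, 34.3], [69.7, 106.7]] 78.14113354264265
top well 961 [[-47.2, -83.8], [-22.9, -62.1], [0.2, -37.9]] 38.63151974177413
top key 320 [[-38.9, -72.3], [-24.4, -58.0], [0.1, -44.3]] 47.67275115710038
side bar 163 [[-45.1, 50.1], [-25.6, 58.5], [-6.1, 63.0]] 91.18458375824787
side weight 43 [[48.2, 37.6], [54.9, 45.3], [61.2, 51.6]] 85.0812223685133
side plate 1885 [[-75.0, -105.3], [-26.6, 61.7], [38.8, 109.7]] 75.54983217695462
side rails 1008 [[-75.1, -106.1], [1.5, 46.7], [69.8, 109.7]] 78.03944419819209
side well 461 [[-47.0, -84.3], [-22.3, -80.6], [0.0, -49.8]] 47.69267435414531
side key 116 [[-39.3, -72.1], [-23.7, -59.9], [0.1, -50.6]] 47.49856439784759
```

```bash
cat >> h.py <<'E'
def plan(x,y,z,cam=0):
    "print tool-frame deltas to console-frame (x,y), world height z, tool y along console x or y"
    s=r.sense(); R=Ro.from_euler('xyz',s['tcp_rot'],degrees=True).as_matrix()
    g=np.array([*glob([x,y]),z]); 
    a=np.degrees(np.arctan2(R[1,1],R[0,1]))
    t=[(11.59+k-a+180)%360-180 for k in(0,180)]   # world turn about +z; tool x is down -> sign flips
    print('t',s['time'],'loc',loc(s['tool_pos']).round(1),'z',round(s['tool_pos'][2],1),'F',s['ft_force'].round(1),'gap',round(s['finger_gap'],1))
    print('toolaxes',R.T.round(3).tolist(),'delta',(R.T@(g-s['tool_pos'])).round(1),'turn',(-np.array(t)).round(1))
    print('console x,y in tool',(R.T@[*M[:,0],0]).round(3),(R.T@[*M[:,1],0]).round(3))
E
python3 -c "
from h import *
plan(-25,80,180)"
```

```text
t 0.1 loc [-466.  -483.9] z 230.4 F [ 0.1 -0.3  0.1] gap 85.3
toolaxes [[-0.001, 0.002, -1.0], [0.376, -0.926, -0.002], [-0.926, -0.376, -0.0]] delta [  51.2 -473.8 -536.5] turn [-79.5 100.5]
console x,y in tool [-0.     0.182 -0.983] [ 0.002 -0.983 -0.182]
```

Request:
move_arm([
  [[4,-40,-45],-6.6],
  [[8,-79,-89],-13.2],
  [[12,-118,-134],-19.9],
  [[16,-158,-179],-26.5],
  [[20,-197,-224],-33],
  [[25,-237,-268],-39.7],
  [[30,-276,-313],-46.4],
  [[34,-316,-358],-53],
  [[38,-355,-402],-59.6],
  [[42,-395,-447],-66.2],
  [[46,-434,-492],-73],
  [[51,-474,-536],-79.5],
], jaw=-1)

```text
time: 1.6
tool_pos: [544.4, 87.5, 179.9]
tcp_rot: [-173.2, 89.9, 108.6]
ft_force: [0.5, -0.7, 0.2]
finger_gap: 0.3
```

Request:
move_arm([
  [[0,0,0],0],
  [[0,0,0],0],
])

```text
time: 1.85
tool_pos: [543.8, 87.4, 179.2]
tcp_rot: [-124.3, 89.9, 157.6]
ft_force: [-0.8, 0.1, -0.8]
finger_gap: 0.4
```

```bash
python3 -c "
from h import *
plan(-25,84,82)
snap('top','top2.png'); snap('side','side2.png')"
```

```text
t 1.85 loc [-25.1  82. ] z 179.2 F [-0.8  0.1 -0.8] gap 0.4
toolaxes [[-0.002, 0.001, -1.0], [0.979, 0.205, -0.002], [0.205, -0.979, -0.001]] delta [97.2  0.3 -1.9] turn [   0.3 -179.7]
console x,y in tool [-0.002  1.     0.005] [ 0.001  0.005 -1.   ]
```

Request:
move_arm([
  [[40,0,-2],0],
  [[75,0,-2],0],
  [[90,0,-2],0],
  [[96,0,-2],0],
  [[96,0,-2],0],
])

```text
time: 2.58
tool_pos: [544.1, 88.0, 84.7]
tcp_rot: [150.2, 89.9, 71.9]
ft_force: [0.5, -0.2, 0.2]
finger_gap: -0.1
```

```bash
python3 -c "
from h import *
plan(-25,-37,83)
im,_=snap('side','side3.png'); cv2.imwrite('pics/side3c.png',cv2.resize(im[150:330,240:440,::-1],None,fx=3,fy=3))"
```

```text
t 2.575 loc [-24.7  82.5] z 84.7 F [ 0.5 -0.2  0.2] gap -0.1
toolaxes [[0.0, 0.001, -1.0], [0.979, 0.203, 0.001], [0.203, -0.979, -0.001]] delta [  1.6  -0.5 119.5] turn [ 1.000e-01 -1.799e+02]
console x,y in tool [0.001 1.    0.002] [ 0.001  0.002 -1.   ]
```

View pics/side3c.png

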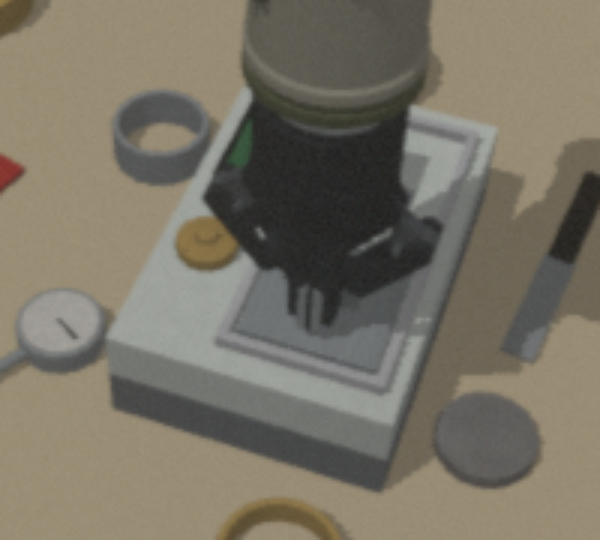

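The crop shows the shut fingertips standing on the +y side of the cover, with the bar hidden behind them. The knuckle on the left comes near the disc weight at crop (207,242). I'll measure the knuckle heights before pressing. First I'll push the cover.

Request:
move_arm([
  [[1.5,0,8],0],
  [[1.5,0,16],0],
  [[1.5,0,24],0],
  [[1.5,0,33],0],
  [[1.5,0,42],0],
  [[1.5,0,51],0],
  [[1.5,0,60],0],
  [[1.5,0,68],0],
  [[1.5,0,76],0],
  [[1.5,0,83],0],
  [[1.5,0,89],0],
  [[1.5,0,92],0],
])

```text
time: 4.12
tool_pos: [563.2, -2.2, 83.6]
tcp_rot: [124.9, 89.9, 46.6]
ft_force: [0.4, 2.1, 1.4]
finger_gap: -0.1
```

```bash
python3 -c "
from h import *
plan(-25,-37,83)
d=np.load('pics/side3.png.npy'); P=cloud('side',d)
q=P[(d>0)]; L=np.c_[loc(q),q[:,2]]; L=L[(abs(L[:,1]-82)<25)&(L[:,2]>95)&(abs(L[:,0]+25)<110)]
for a in range(95,190,10):
  k=L[(L[:,2]>=a)&(L[:,2]<a+10)]; print(a,len(k),k[:,0].min() if len(k) else 0,k[:,0].max() if len(k) else 0)
im,_=snap('top','top4.png')
"
```

```text
t 4.125 loc [-24.2  -9.8] z 83.6 F [0.4 2.1 1.4] gap -0.1
toolaxes [[0.001, 0.001, -1.0], [0.979, 0.203, 0.001], [0.203, -0.979, -0.001]] delta [ 0.6 -0.9 27.2] turn [ 1.000e-01 -1.799e+02]
console x,y in tool [0.001 1.    0.002] [ 0.001  0.002 -1.   ]
95 68 -38.33079695340586 -11.362073715734043
105 63 -38.4075113169321 -11.009815276533216
115 58 -39.53284563362704 -11.197959059539805
125 137 -57.098514558446155 8.84922453112709
135 282 -65.85478771222485 15.206765377742762
145 188 -73.2706749748994 22.224963340470566
155 242 -81.56019750690133 30.654865366241534
165 313 -86.13914174962132 35.471662708109506
175 421 -85.62479936328172 36.29703822105461
185 241 -72.53003982387253 21.63586535168564
```

Request:
move_arm([
  [[0,0,6],0],
  [[0,0,12],0],
  [[0,0,18],0],
  [[0,0,23],0],
  [[0,0,26],0],
  [[0,0,28],0],
  [[0,0,28],0],
])

```text
time: 5.05
tool_pos: [568.9, -30.2, 83.6]
tcp_rot: [99.3, 89.9, 21.0]
ft_force: [1.0, -0.6, -0.0]
finger_gap: 0.0
```

Request:
move_arm([
  [[-5,0,-10],0],
  [[-20,0,-40],0],
  [[-25,0,-75],0],
  [[-25,0,-94],0],
  [[-25,0,-94],0],
])

```text
time: 5.68
tool_pos: [549.5, 63.1, 108.4]
tcp_rot: [94.7, 89.9, 16.5]
ft_force: [-0.1, -0.0, -0.3]
finger_gap: 0.1
```

```bash
python3 -c "
from h import *
plan(-25,58,43)
im,_=snap('side','side5.png'); cv2.imwrite('pics/side5c.png',cv2.resize(im[150:330,240:440,::-1],None,fx=3,fy=3))
for n in('top','side'):
    _,d=r.snapshot(n); P=cloud(n,d); L=loc(P); z=P[...,2]; m=(d>0)&(z>86)&(z<97)&(abs(L[...,0]+25)<22)&(L[...,1]<0)&(L[...,1]>-110)
    print(n,m.sum(),np.percentile(L[m],[1,50,99],axis=0).round(1).tolist() if m.sum() else '')
"
```

```text
t 5.675 loc [-24.5  57. ] z 108.4 F [-0.1 -0.  -0.3] gap 0.1
toolaxes [[0.001, 0.0, -1.0], [0.979, 0.205, 0.001], [0.205, -0.979, -0.0]] delta [65.4 -0.6 -1. ] turn [   0.2 -179.8]
console x,y in tool [0.001 1.    0.004] [ 0.     0.004 -1.   ]
top 0 
side 6 [[-43.0, -50.5], [-41.8, -49.9], [-39.3, -49.0]]
```

View pics/side5c.png

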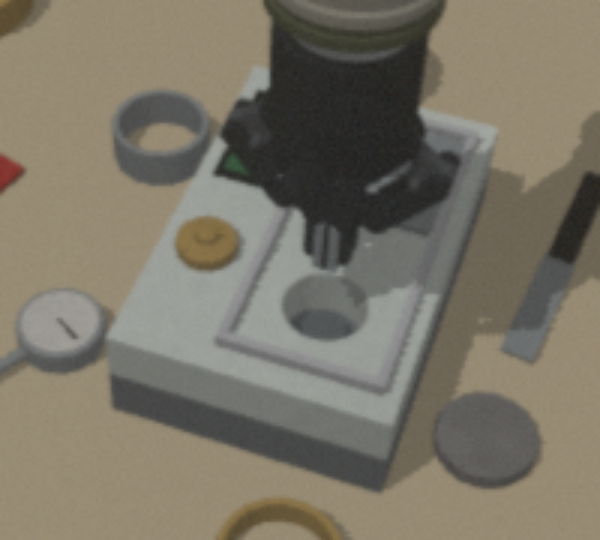

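The cover is off the round well, which lies open with its mouth centred at about crop (325,305), or side pixel (348.3,251.5). The fingertips are above and behind it.

```bash
python3 -c "
from h import *
for u,v in [(348.3,251.5)]: print(loc(ray('side',u,v,70)))
"
```

```text
[-25.47200743  60.03665928]
```

Request:
move_arm([
  [[20,0,-1],0],
  [[40,0,-1.5],0],
  [[50,0,-1.5],0],
  [[55,0,-1.5],0],
  [[55,0,-1.5],0],
])

```text
time: 6.45
tool_pos: [549.5, 62.6, 53.1]
tcp_rot: [74.8, 90.0, -3.5]
ft_force: [-0.2, 0.2, 0.8]
finger_gap: -0.2
```

Request:
move_arm([
  [[4,0,0],0],
  [[7,0,0],0],
  [[9,0,0],0],
  [[10,0,0],0],
  [[11,0,0],0],
  [[11,0,0],0],
])

```text
time: 7.2
tool_pos: [550.1, 62.6, 43.0]
tcp_rot: [76.1, 89.9, -2.2]
ft_force: [-0.6, 0.5, 7.0]
finger_gap: 0.3
```

Request:
move_arm([
  [[1,0,0],0],
  [[1,0,0],0],
  [[1,0,0],0],
])

```text
time: 7.58
tool_pos: [550.2, 62.6, 42.9]
tcp_rot: [74.0, 89.9, -4.3]
ft_force: [-4.6, 0.0, 11.4]
finger_gap: -0.3
```

Request:
move_arm([
  [[-20,0,0],0],
  [[-50,0,0],0],
  [[-85,0,0],0],
  [[-85,0,45],0],
  [[-85,0,95],0],
  [[-85,0,139],0],
  [[-85,0,139],0],
])

```text
time: 8.45
tool_pos: [578.0, -76.4, 127.5]
tcp_rot: [36.1, 89.9, -42.4]
ft_force: [-0.0, -0.0, 0.1]
finger_gap: 0.0
```

```bash
python3 -c "
from h import *
plan(-25,-82,84)
im,_=snap('side','side6.png'); cv2.imwrite('pics/side6c.png',cv2.resize(im[150:330,240:440,::-1],None,fx=3,fy=3))
for n in('top','side'):
    _,d=r.snapshot(n); P=cloud(n,d); L=loc(P); z=P[...,2]; m=(d>0)&(z>86)&(z<97)&(abs(L[...,0]+25)<22)&(L[...,1]<0)&(L[...,1]>-110)
    print(n,m.sum(),np.percentile(L[m],[1,50,99],axis=0).round(1).tolist() if m.sum() else '')
"
```

```text
t 8.45 loc [-24.5 -85.4] z 127.5 F [-0.  -0.   0.1] gap 0.0
toolaxes [[0.001, -0.001, -1.0], [0.98, 0.199, 0.001], [0.199, -0.98, 0.001]] delta [43.5 -0.5 -3.4] turn [-1.000e-01  1.799e+02]
console x,y in tool [ 0.001  1.    -0.002] [-0.001 -0.002 -1.   ]
top 118 [[-41.7, -62.6], [-17.7, -54.8], [-6.2, -50.9]]
side 139 [[-45.9, -61.4], [-26.7, -52.6], [-6.8, -47.6]]
```

View pics/side6c.png

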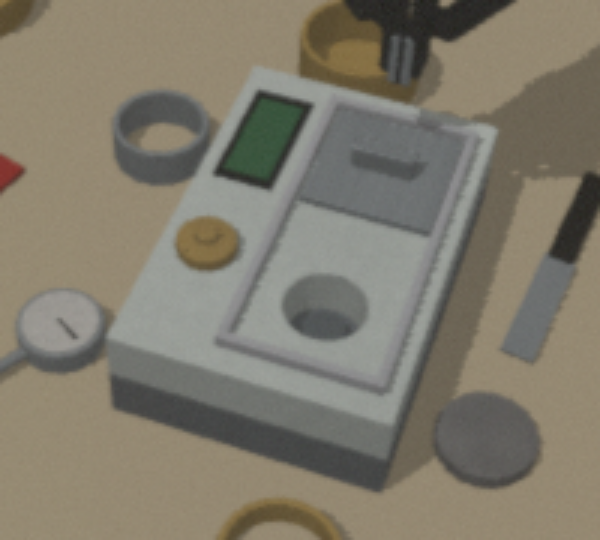

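The cover lies flat at y about -55 over the square well, the grip bar is at crop (388,160), and the round well is open at (325,307). The fingertips are beyond the bar at (402,70) and the cell looks unmoved.

Request:
move_arm([
  [[20,0,-3],0],
  [[35,0,-3],0],
  [[42,0,-3],0],
  [[43,0,-3],0],
  [[43,0,-3],0],
])

```text
time: 9.22
tool_pos: [577.3, -70.0, 84.7]
tcp_rot: [109.0, 89.9, 30.6]
ft_force: [-0.0, 0.7, -0.2]
finger_gap: 0.1
```

Request:
move_arm([
  [[0,0,-7],0],
  [[0,0,-14],0],
  [[0,0,-22],0],
  [[0,0,-31],0],
  [[0,0,-40],0],
  [[0,0,-49],0],
  [[0,0,-58],0],
  [[0,0,-67],0],
  [[0,0,-75],0],
  [[0,0,-82],0],
  [[0,0,-87],0],
  [[0,0,-90],0],
])

```text
time: 10.72
tool_pos: [559.0, 18.5, 84.7]
tcp_rot: [111.6, 90.0, 33.3]
ft_force: [-0.1, -1.5, 1.4]
finger_gap: -0.3
```

```bash
python3 -c "
from h import *
plan(-25,40,84)"
```

```text
t 10.725 loc [-24.1  11.3] z 84.7 F [-0.1 -1.5  1.4] gap -0.3
toolaxes [[0.001, 0.0, -1.0], [0.979, 0.202, 0.001], [0.202, -0.979, -0.0]] delta [  0.7  -0.8 -28.7] turn [ 1.000e-01 -1.799e+02]
console x,y in tool [0.001 1.    0.002] [ 0.     0.002 -1.   ]
```

Request:
move_arm([
  [[0,0,-6],0],
  [[0,0,-12],0],
  [[0,0,-18],0],
  [[0,0,-23],0],
  [[0,0,-26],0],
  [[0,0,-28],0],
  [[0,0,-28.5],0],
  [[0,0,-28.5],0],
])

```text
time: 11.72
tool_pos: [553.2, 46.4, 84.6]
tcp_rot: [128.6, 90.0, 50.3]
ft_force: [1.0, -1.2, -0.1]
finger_gap: -0.1
```

Request:
move_arm([
  [[0,0,10],0],
  [[-30,0,25],0],
  [[-80,0,50],0],
  [[-110,0,100],0],
  [[-110,0,150],0],
  [[-110,0,200],0],
  [[-110,0,230],0],
  [[-110,0,230],0],
])

```text
time: 12.72
tool_pos: [599.3, -181.5, 193.9]
tcp_rot: [-173.0, 90.0, 108.5]
ft_force: [0.9, 1.4, -0.5]
finger_gap: 0.1
```

```bash
python3 -c "
from h import *
plan(-25,40,84)
im,_=snap('side','side7.png'); cv2.imwrite('pics/side7c.png',cv2.resize(im[130:350,200:450,::-1],None,fx=3,fy=2.7))
for n in('top','side'):
    _,d=r.snapshot(n); P=cloud(n,d); L=loc(P); z=P[...,2]; m=(d>0)&(z>86)&(z<97)&(abs(L[...,0]+25)<22)&(abs(L[...,1])<110)
    print(n,m.sum(),np.percentile(L[m],[1,50,99],axis=0).round(1).tolist() if m.sum() else '',np.median(z[(d>0)&(abs(L[...,0]+25)<35)&(abs(L[...,1]-35)<10)]))
"
```

```text
t 12.725 loc [ -24.8 -192.7] z 193.9 F [ 0.9  1.4 -0.5] gap 0.1
toolaxes [[-0.0, 0.001, -1.0], [0.98, 0.199, -0.0], [0.199, -0.98, -0.001]] delta [ 110.1   -0.6 -232.6] turn [-1.000e-01  1.799e+02]
console x,y in tool [-0.     1.    -0.002] [ 0.001 -0.002 -1.   ]
top 207 [[-46.3, 49.3], [-26.6, 55.2], [-6.8, 61.1]] 75.74201708762348
side 162 [[-46.3, 50.4], [-27.7, 58.7], [-7.4, 64.0]] 75.50448378436266
```

View pics/side7c.png

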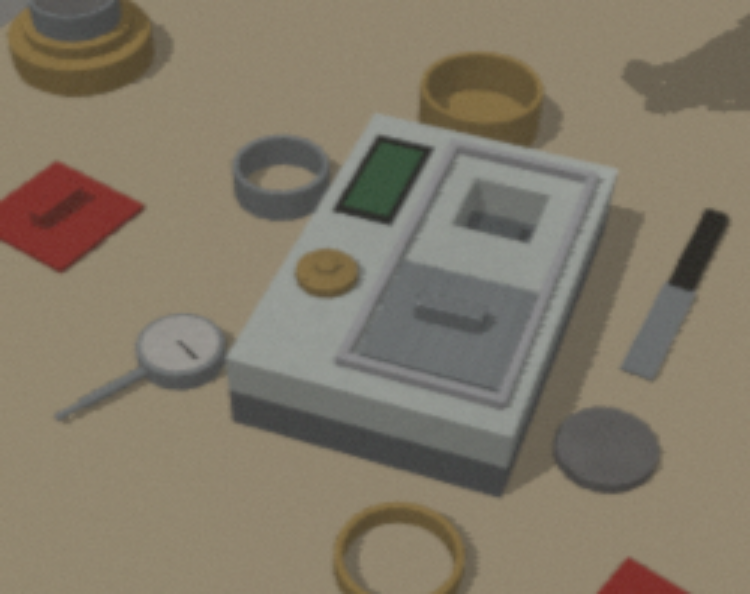

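The cover lies flat at crop (450,325), fully covering the round well and back where it started (bar y about 57). Nothing else looks moved and the arm is clear, so I'm handing in.

```bash
python3 -c "
from h import *
print(r.hand_in())"
```

```text
the job is handed in; nothing more can be done
None
```

I zeroed the readout unit and handed the job in at about 12.9 s; the interface reports no verdict.

- **Cover off:** with the shut fingertips I pushed the cover by its grip bar about 110 mm along the guides. A side view showed the round well fully open.
- **Key press:** I pressed the key with the fingertips down to z ≈ 43 mm, where a fully pressed key's top should be. The upward force read 7 N, then 11 N over a further hold; 4 N is enough to press it fully. The key's travel itself could not be read.
- **Cover back:** I pushed it from the other side and moved the arm clear.

In the last check, the cover's plate top read about 75.6 mm high, as expected for lying flat. The grip bar was centred at y ≈ 55 mm in the top view and 59 mm in the side view. The round well is at 58 mm, so both are well within the 14 mm limit; the two views differ by about 3.5 mm, roughly the calibration error.

By eye, the bystanders in view had not moved; I did not measure them again. The round key's return could not be seen under the cover, but nothing is pressing on it. The square well's key was never touched.

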